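# Prop up the lap-timing tablet on the pit table

### The arm

A 6-joint arm with a two-finger parallel gripper is mounted at the origin on the work surface. World frame = base frame: x ahead of the robot, y to its left, z up, the work surface at z = 0. Lengths are in m, angles in rad, forces in N, time in s.
With the tool pointing down it reaches from about 0.35 to 0.875 m from the base axis. Payload 15.5 kg.
Tool frame: the origin (TCP) lies at the very end of the fingers, on their centre line; the grasp point (between the pads) lies 19 mm behind it; z points along the fingers, y is the line along which they close (so a half turn about z gives the same grasp; the last joint's range is limited). The gripper opens to 85 mm and grips with 20 to 120 N. Pads are 22 mm wide; open, the fingers measure 114 mm over their backs; the gripper's body (76 mm by 85 mm) begins 54 mm behind the grasp point. The pads swing forward as they close: fully open they stand 13 mm farther back than shut.
Start: joints at [-1.343, 0.494, 1.345, -0, 1.302, -0.096], TCP at [0.198, -0.593, 0.231] pointing down, gripper open.
Joint ranges: [-2.91, 2.91], [-0.82, 2.16], [0.22, 2.67], [-1.22, 4.37], [0.12, 2.79], [-3.08, 3.08]. Speed limits (rad/s): [1.89, 1.89, 2.57, 3.01, 3.01, 3.01].

### API

Orientations are given as a unit quaternion [x, y, z, w].
In Python, from plant import manip, kinematics, optics, nets gives the robot as it stands. The module is installed in compiled form; this text tells all that it offers. Calls block until the motion is done:
- manip.move_pose(position, orientation): joint-space move of the TCP to a pose.
- manip.move_linear(position, rot=None, speed=0.15, max_force=None): straight line of the TCP; rot=None keeps the orientation; speed is the mean speed in m/s. With max_force (N) it stops when the force on the tool has changed by that much, and returns True; else False.
- manip.move_joints(angles): joint-space move.
- manip.open_jaws() and manip.grab(f_grip=None): open the fingers fully, or close them until they stop; f_grip is the grip in N (None keeps the last).
- manip.wait(seconds).
- kinematics.inverse_kinematics(position, orientation): joint angles nearest the present ones, or None.
- optics.snapshot(name): name is "scene" or "top" or "wrist"; returns a dict with "img" (480x640x3 uint8, red, green, blue), "fx", "fy", "cx", "cy" (pixels), "position" and "attitude" of the camera in the world; the wrist camera has in their place "hand_eye" (4x4, takes a point from camera to tool coordinates, whose origin is the TCP and whose axes are the flange's). Camera axes: x right, y down, z forward; pixel columns grow to the right and rows downward; lengths in m; the calibration is good to about 2 mm. A picture is of the moment at which its call begins: read the wrist's pose just before it. There is no depth.
A pose or a line that the arm cannot do raises manip.MotionError and nothing moves.
- manip.sign_off(): hands the job in; it is judged then, once.
Trained networks look in the newest picture that a camera, given by its name, has taken for a name from the list of things; names that differ only in an ending like _2 or _b are one class to them, and where a whole thing is asked for, a point or a joint stands for the part that bears it (a point fixed in the world has none). Each returns a list of dicts, best first, with "conf" (0 to 1); they miss things now and then, are a little off and sometimes report something else, mostly with a low value. They report only what shows in the picture. A call takes as long as a camera call. They do not tell look-alikes from the thing itself.
- nets.regions_of(camera, thing): "pixels" (480x640 bool, what is visible of it) and "extent" ([left, top, right, bottom] in pixels, round what is visible of it).
- nets.pinpoint(camera, thing): "at" ([column, row] in pixels: a listed point, or the origin of a listed thing).
Readings, each from a call of its own:
- manip.current_clock(): time.
- manip.current_joints(): joint angles.
- manip.current_joint_velocities(): joint speeds.
- manip.current_joint_torque(): joint torques, N m.
- manip.current_position(): TCP position.
- manip.current_tool_rot(): TCP orientation.
- manip.current_contact_force(): force on the tool from outside, world axes, zero at the start.
- manip.current_moment(): the same for the moment, N m.
- manip.current_gripper_width(): finger opening in m.
- manip.current_grip_force(): force on a finger pad.
Only numpy, scipy, OpenCV 4.12 (cv2) and the standard library are available. Lean on these libraries where they do the work, as an engineer would, in place of code of your own. Each camera call takes 0.05 s, during which the arm holds its last target. There are 200 camera calls.

### The job

Set up the lap-timing tablet for the driver on the far side of the pit table. First stand the red gearbox case in the aluminium cradle, fully down, and let go of it; then lift the tablet out of its rack and lean it back, square and centred, against the far side of the case, with its bottom edge on the table and its coloured screen facing away from you and tilted upwards by some 20 degrees. Finally set the brass flywheel flat on the table, hub up, as a stop right against the middle of the tablet's bottom edge, and leave everything else on the table undisturbed.

Things in the scene. Friction and masses are not known exactly. Their poses are not given: they have to be found in the camera images.
- tablet: Lap-timing tablet in a black rubber frame: slab 150 wide (y), 175 tall (z), 12 thick (x), about 0.45 kg. Origin: centre of the bottom edge face (mid thickness); z runs up the slab to the top edge, +x is out of the blue screen with coloured bars. It starts upright in the rack, bottom 6 above the table, top edge 181 up; take it by the top edge.
- case: Red gearbox case with a black seal line: upright block 50 (x) by 120 (y) by 95 tall, about 0.75 kg, round dark bearing bosses 34 across, centred 50 up, on its two y ends, with short shaft stubs (152 overall, passing above the cradle walls). Origin: centre of the underside, z up. Same either way round. Starts standing on the table.
- cradle: Fixed low aluminium tray, outside 66 (x) by 136 (y) by 20 tall, walls 4 thick, so inside 58 by 128; its inner floor is 6 above the table. Small bolted lugs (5 high) on the y ends reach 86 from the centre. Origin: centre of the underside; +x points to the far side of the table (where the tablet is to lean), y along its length.
- rack: Fixed grey plastic slot stand: base 70 (x) by 166 (y), slot 15.5 wide in x and 156 long in y, walls 5 thick with tops 50 above the table, slot floor 6 above the table. Origin: centre of the underside; x across the slot.
- flywheel: Brass flywheel: disc 70 in diameter and 16 thick with a hub 28 in diameter rising from 16 to 46 above the underside, about 0.6 kg. Origin: centre of the underside, z up the hub. Starts flat, hub up.
- motor_mount: Bystander: L-shaped aluminium motor mount, 50 by 60 by 56 tall; origin under its centre.
- rim_a: Bystander: spoked white rim lying flat, 68 in diameter, 30 tall, towards the far left; origin under its centre.
- rim_b: Bystander: same rim, towards the far right; origin under its centre.
- battery: Bystander: blue and black battery pack 138 by 46 by 25; origin under its centre.
- screwdriver: Bystander: orange-handled screwdriver, 180 long, lying on the table.
- oil: Bystander: small oil bottle, 48 in diameter, 110 tall; origin under its centre.
There are look-alikes about, which are no part of the job. Leave any purple look-alike of the case alone.

How it is judged:
By the outcome, as a careful person would: the job done as asked, in the order asked, and still so for the second after the job is handed in, with the robot touching nothing.
It also fails if it takes over 59 s, if anything falls off the work surface, if the arm or the gripper's body presses on something with over 40 N, if the wrist force passes 120 N, or if a joint passes its speed limit or range.

## Working session

There is one attempt and no reset: what is moved stays moved. The work goes in short steps, each a Python script; the robot and the scene stay as the last script left them, time stands still between calls to the robot, and variables do not carry over. Pictures are saved under pics/ and viewed, at most 10 in all, crops included, and the job is handed in when it is done.

```bash
ls; mkdir -p pics; python3 - <<'E'
from plant import manip, kinematics, optics, nets
import cv2,numpy as np
for c in ["scene","top"]:
    s=optics.snapshot(c); cv2.imwrite(f"pics/{c}0.png",s["img"][:,:,::-1])
    print(c,s["fx"],s["fy"],s["cx"],s["cy"],s["position"],s["attitude"])
    for t in ["tablet","case","cradle","rack","flywheel"]:
        r=nets.regions_of(c,t); p=nets.pinpoint(c,t)
        print(t,[(round(a["conf"],2),a["extent"]) for a in r],[(round(a["conf"],2),np.round(a["at"],1)) for a in p])
print(manip.current_clock(), manip.current_tool_rot())
E
```

```text
pics
scene 507.445582738273 507.445582738273 320.19223625792443 242.96209178410652 [ 1.09944633 -0.14855094  1.07377321] [ 0.73502469  0.62541439 -0.16658156 -0.20210425]
tablet [] [(0.79, array([442.1, 220.1])), (0.61, array([323.3, 332.8]))]
case [(0.6, [84.5, 192.4, 144.8, 254.7]), (0.59, [168.1, 203.7, 231.5, 245.2]), (0.57, [305.3, 313.0, 335.8, 348.8])] [(0.93, array([204.7, 234.7])), (0.58, array([122.2, 233.8]))]
cradle [(0.57, [312.1, 205.9, 378.1, 243.2])] [(0.57, array([343.4, 224.3])), (0.5, array([173.2, 188.8]))]
rack [(0.65, [408.4, 201.4, 477.2, 239.2])] [(0.67, array([441.9, 220.9]))]
flywheel [(0.89, [427.2, 257.1, 452.9, 284.7]), (0.55, [305.4, 311.2, 340.9, 346.8])] []
top 469.72943040161306 469.72943040161306 314.87989816037566 246.26202764607024 [ 0.37353845 -0.03713514  1.3485575 ] [-0.69548131  0.71714273 -0.03434421  0.02885371]
tablet [(0.91, [158.7, 248.7, 226.2, 270.8]), (0.75, [311.6, 161.4, 334.6, 184.3])] [(0.59, array([203., 261.]))]
case [(0.65, [387.2, 260.7, 441.7, 287.2]), (0.65, [457.7, 255.3, 507.2, 304.4])] []
cradle [(0.58, [260.6, 250.3, 322.1, 275.8])] [(0.89, array([286.6, 267.3]))]
rack [(0.75, [170.7, 244.9, 232.4, 277.3])] [(0.75, array([203.5, 261.2]))]
flywheel [(0.55, [207.1, 199.2, 232.9, 223.5])] [(0.56, array([220.2, 209.9]))]
1.1 [ 9.87000440e-01  1.60717548e-01  9.12685040e-06 -2.78236143e-05]
```

```bash
python3 - <<'E'
import cv2
a=cv2.imread("pics/top0.png")[140:340,120:540]; cv2.imwrite("pics/topc.png",cv2.resize(a,None,fx=1.9,fy=1.9,interpolation=cv2.INTER_CUBIC))
E
```

```text
(no output)
```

View pics/scene0.png

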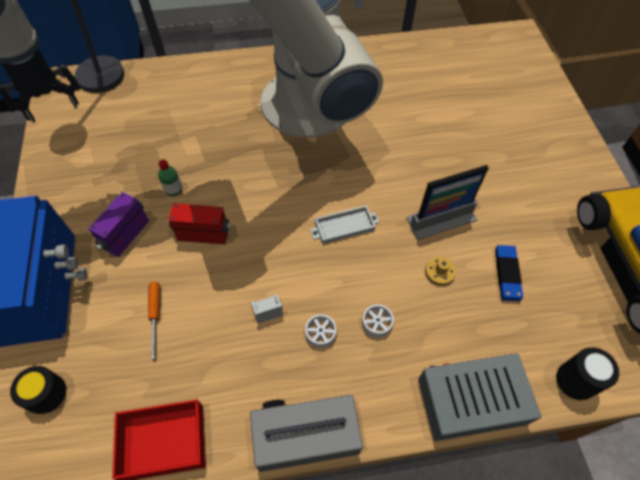

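View pics/topc.png

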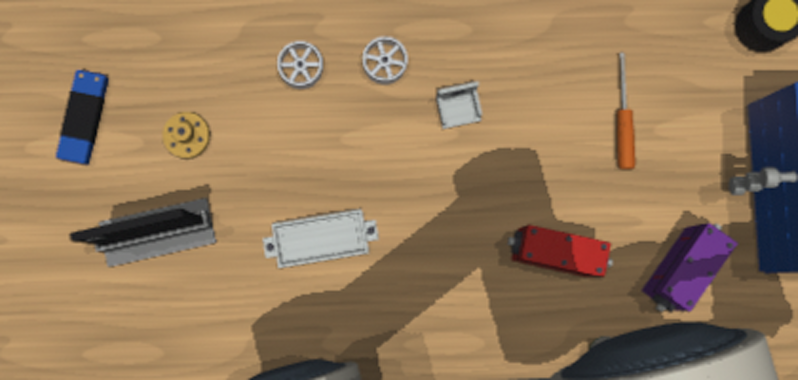

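The scene picture shows the red block at about (200,224) and the purple one at about (120,224). In the top view they are at about (415,272) and (482,280). The red one fits "red gearbox case" and the purple one is the look-alike. The crop already shows both clearly: red at crop (560,250), purple at (690,265).

Other positions, with the screen facing +x:
- **Cradle:** top (289,265)
- **Tablet and rack:** top (200,261)
- **Flywheel:** top (219,211)

Next I'll fit the poses by silhouette.

```bash
cat > h.py <<'E'
from plant import manip, kinematics, optics, nets
import cv2, numpy as np
from scipy.optimize import minimize
from scipy.spatial.transform import Rotation as R
def cam(s):
    if "hand_eye" in s:
        T=np.eye(4); T[:3,:3]=R.from_quat(s["rot"]).as_matrix(); T[:3,3]=s["pos"]; T=T@s["hand_eye"]
        return T[:3,:3],T[:3,3],s
    return R.from_quat(s["attitude"]).as_matrix(),np.array(s["position"]),s
def snap(c):
    if c=="wrist":
        p,q=manip.current_position(),manip.current_tool_rot()
        s=optics.snapshot(c); s["pos"],s["rot"]=p,q
    else: s=optics.snapshot(c)
    return s
def proj(s,P):
    Rm,t,_=cam(s); q=(np.atleast_2d(P)-t)@Rm
    return np.c_[s["fx"]*q[:,0]/q[:,2]+s["cx"], s["fy"]*q[:,1]/q[:,2]+s["cy"]]
def ray(s,uv,z):
    Rm,t,_=cam(s); d=Rm@np.array([(uv[0]-s["cx"])/s["fx"],(uv[1]-s["cy"])/s["fy"],1]); return t+d*(z-t[2])/d[2]
def box(x0,x1,y0,y1,z0,z1): return np.array([[x,y,z] for x in(x0,x1) for y in(y0,y1) for z in(z0,z1)])/1e3
def cyl(r,z0,z1): a=np.linspace(0,2*np.pi,40); return np.array([[r*np.cos(t),r*np.sin(t),z] for t in a for z in(z0,z1)])/1e3
M=dict(case=[box(-25,25,-60,60,0,95)],
  bosses=[box(-17,17,-66,66,33,67)],
  cradle=[box(-33,33,-68,68,0,20),box(-9,9,-86,86,0,5)],
  rackset=[box(-35,35,-83,83,0,6),box(-12.75,12.75,-83,83,0,50),box(-6,6,-75,75,6,181)],
  tablet=[box(-6,6,-75,75,0,175)],
  flywheel=[cyl(35,0,16),cyl(14,0,46)])
def render(s,model,T):
    m=np.zeros((480*4,640*4),np.uint8)
    for b in model:
        p=proj(s,b@T[:3,:3].T+T[:3,3]); h=cv2.convexHull(((p*4+1.5)*16).astype(np.int32))
        cv2.fillConvexPoly(m,h,255,shift=4)
    return cv2.resize(m,(640,480),interpolation=cv2.INTER_AREA)/255.
def pose(v,z=0):
    T=np.eye(4); T[:3,:3]=R.from_euler('z',v[2]).as_matrix(); T[:3,3]=[v[0],v[1],z]; return T
def fit(views,model,v0,z=0):
    def f(v):
        v=np.array([v[0],v[1],v[2]/8]); 
        return sum(1-np.minimum(r,m).sum()/np.maximum(r,m).sum() for s,m in views for r in [render(s,model,pose(v,z))])/len(views)
    x=np.array([v0[0],v0[1],v0[2]*8]); st=.012
    for st in (.012,.004):
        r=minimize(f,x,method="Nelder-Mead",options=dict(initial_simplex=np.r_[[x],x+np.eye(3)*st*np.array([1,1,4])],xatol=1e-4,fatol=1e-5)); x=r.x
    return np.array([x[0],x[1],x[2]/8]),1-r.fun
def hsv(s): return cv2.cvtColor(s["img"],cv2.COLOR_RGB2HSV)
def blob(m,uv,rad):
    "largest connected part of mask m within rad of uv, closed"
    k=np.zeros(m.shape,np.uint8); cv2.circle(k,(int(uv[0]),int(uv[1])),rad,1,-1)
    m=cv2.morphologyEx((m&(k>0)).astype(np.uint8),cv2.MORPH_CLOSE,np.ones((5,5)))
    n,l,st,_=cv2.connectedComponentsWithStats(m); 
    if n<2: return m.astype(float)
    m=(l==1+np.argmax(st[1:,4])).astype(np.uint8)
    c,_=cv2.findContours(m,cv2.RETR_EXTERNAL,cv2.CHAIN_APPROX_NONE); return cv2.drawContours(m*0,c,-1,1,-1).astype(float)
def red(s): h=hsv(s); return ((h[...,0]<5)|(h[...,0]>174))&(h[...,1]>150)&(h[...,2]>40)
def grey(s): h=hsv(s); return (h[...,1]<55)&(h[...,2]>90)
E
cat > a.py <<'E'
from h import *
T=snap("top");
def reg(c,t,uv):
    rs=[r for r in nets.regions_of(c,t) if r["extent"][0]-8<uv[0]<r["extent"][2]+8 and r["extent"][1]-8<uv[1]<r["extent"][3]+8]
    return rs[0]["pixels"] if rs else None
pos=dict(case=((415,272),(200,224)),cradle=((289,265),(344,225)),flywheel=((219,211),(440,271)),tablet=((195,260),(450,195)),rack=((205,263),(442,222)))
mk={}
for c in("top","scene"):
    s=snap(c)
    for t in pos: mk[c,t]=(s,reg(c,t,pos[t][c=="scene"]))
    mk[c,"red"]=(s,blob(red(s),pos["case"][c=="scene"],45)); mk[c,"grey"]=(s,blob(grey(s),pos["cradle"][c=="scene"],50))
    a,b=mk[c,"tablet"][1],mk[c,"rack"][1]; mk[c,"rs"]=(s,blob((a|b),pos["rack"][c=="scene"],70) if a is not None and b is not None else None)
g=lambda t:ray(T,pos[t][0],.02)
for key,mod,t,yaw in [("red","case","case",-.2+0),("case","case","case",-.2),("grey","cradle","cradle",.15),("cradle","cradle","cradle",.15),("flywheel","flywheel","flywheel",0),("rs","rackset","rack",.2)]:
    for cs in (("top",),("scene",),("top","scene")):
        vs=[mk[c,key] for c in cs if mk[c,key][1] is not None]
        if len(vs)<len(cs): print(key,cs,"none"); continue
        v,q=fit(vs,M[mod],[*g(t)[:2],yaw]); print(key,cs,np.round(v,4),round(q,3))
E
python3 a.py
```

```text
red ('top',) [ 0.4101 -0.3211 -0.1988] 0.869
red ('scene',) [ 0.4072 -0.3193 -0.2022] 0.845
red ('top', 'scene') [ 0.4103 -0.3209 -0.203 ] 0.857
case ('top',) [ 0.4091 -0.3198 -0.2247] 0.941
case ('scene',) [ 0.4087 -0.3196 -0.2434] 0.955
case ('top', 'scene') [ 0.4089 -0.3196 -0.2281] 0.947
grey ('top',) [0.442  0.0286 0.1462] 0.933
grey ('scene',) [0.4391 0.0288 0.1531] 0.859
grey ('top', 'scene') [0.4417 0.0291 0.1501] 0.892
cradle ('top',) [0.441  0.0289 0.1292] 0.92
cradle ('scene',) [0.4404 0.0304 0.1465] 0.936
cradle ('top', 'scene') [0.4407 0.0298 0.1419] 0.926
flywheel ('top',) [ 0.6034  0.2291 -0.0032] 0.916
flywheel ('scene',) [0.6029 0.2294 0.0039] 0.961
flywheel ('top', 'scene') [ 0.6031  0.2295 -0.0032] 0.938
rs ('top',) [0.4582 0.2743 0.1939] 0.928
rs ('scene',) [0.4572 0.2766 0.1943] 0.959
rs ('top', 'scene') [0.4582 0.2755 0.1964] 0.939
```

```bash
cat >> h.py <<'E'
def down(yaw,tilt=0,flip=False):
    "tool pointing along -z of a frame Rz(yaw)Ry(-tilt), closing along its x"
    F=R.from_euler('z',yaw)*R.from_euler('y',-tilt)
    m=F.as_matrix(); y=m[:,0]*(-1 if flip else 1); z=-m[:,2]
    return R.from_matrix(np.c_[np.cross(y,z),y,z]).as_quat()
def place(yaw,tilt,o,l):
    return np.array(o)+(R.from_euler('z',yaw)*R.from_euler('y',-tilt)).apply(l)
E
python3 - <<'E'
from h import *
s=snap("wrist"); print(np.round(s["hand_eye"],3),s["fx"])
t=np.radians(20)
L=[("case",[.409,-.32,.05],-.235,0),("caseup",[.409,-.32,.25],-.235,0),("cradle",[.441,.029,.057],.147,0),("cradleup",[.441,.029,.3],.147,0),
("tab",[.458,.2755,.147],.196,0),("tabup",[.458,.2755,.29],.196,0),("tplace",place(.147,t,place(.147,0,[.441,.029,0],[.068,0,.002]),[0,0,.141]),.147,t),
("tplaceup",place(.147,t,place(.147,0,[.441,.029,0],[.09,0,.1]),[0,0,.141]),.147,t),
("fly",[.603,.2295,.02],1.2,0),("flyplace",place(.147,0,[.441,.029,0],[.108,0,.02]),.147+np.pi/2,0),("flyplace-",place(.147,0,[.441,.029,0],[.108,0,.02]),.147,0)]
for n,p,y,tl in L:
    for f in(0,1):
        q=kinematics.inverse_kinematics(np.array(p),down(y,tl,f)); print(n,f,None if q is None else np.round(q,2))
E
```

```text
[[ 0.    -0.949 -0.315  0.081]
 [ 1.     0.001 -0.     0.   ]
 [ 0.001 -0.315  0.949 -0.142]
 [ 0.     0.     0.     1.   ]] 336.5772161160861
case 0 [-0.78  0.61  1.79 -0.    0.75 -0.54]
case 1 [-0.78  0.61  1.79 -0.    0.75  2.6 ]
caseup 0 [-0.78  0.33  1.58 -0.    1.24 -0.54]
caseup 1 [-0.78  0.33  1.58 -0.    1.24  2.6 ]
cradle 0 [-0.07  0.53  1.97 -0.    0.64 -0.22]
cradle 1 [-0.07  0.53  1.97 -0.    0.64  2.92]
cradleup 0 [-0.07  0.16  1.66 -0.    1.32 -0.22]
cradleup 1 [-0.07  0.16  1.66 -0.    1.32  2.92]
tab 0 [ 0.43  0.47  1.67 -0.    1.    0.23]
tab 1 [ 0.43  0.47  1.67 -0.    1.   -2.91]
tabup 0 [ 0.43  0.31  1.48 -0.    1.35  0.23]
tabup 1 [ 0.43  0.31  1.48 -0.    1.35 -2.91]
tplace 0 [-0.13  0.33  2.13  0.27  0.36 -0.51]
tplace 1 [-0.13  0.33  2.13  0.27  0.36  2.63]
tplaceup 0 [-0.11  0.16  1.95  0.14  0.7  -0.35]
tplaceup 1 [-0.11  0.16  1.95  0.14  0.7   2.79]
fly 0 [ 0.27  0.77  1.47 -0.    0.9  -0.93]
fly 1 [ 0.27  0.77  1.47 -0.    0.9   2.21]
flyplace 0 [-0.03  0.68  1.72 -0.    0.73 -1.74]
flyplace 1 [-0.03  0.68  1.72 -0.    0.73  1.4 ]
flyplace- 0 [-0.03  0.68  1.72 -0.    0.73 -0.17]
flyplace- 1 [-0.03  0.68  1.72 -0.    0.73  2.97]
```

```bash
python3 - <<'E'
from h import *
manip.move_pose([.409,-.32,.24],down(-.235))
print(manip.current_clock())
manip.wait(.1)
s=snap("wrist"); cv2.imwrite("pics/w1.png",s["img"][:,:,::-1])
uv=proj(s,[.409,-.32,.09])[0]; print(uv)
rs=nets.regions_of("wrist","case"); print([(r["conf"],r["extent"]) for r in rs])
b=blob(red(s),uv,260); print(b.sum())
print(fit([(s,b)],M["case"],[.409,-.32,-.235]))
for r in rs[:2]: print(fit([(s,r["pixels"]*1.)],M["case"]+M["bosses"],[.409,-.32,-.235]))
im=s["img"][:,:,::-1].copy()
for T,c in ((b,(0,255,0)),):
    cs,_=cv2.findContours(T.astype(np.uint8),0,1); cv2.drawContours(im,cs,-1,c,1)
cv2.imwrite("pics/w1o.png",im)
E
```

```text
3.1
[321.63692625 209.91628343]
[(0.97, [295.9, 123.4, 356.3, 275.0]), (0.73, [274.5, 302.5, 396.1, 405.1])]
7301.0
(array([ 0.40990834, -0.32245126, -0.23482455]), np.float64(0.9297769329669601))
(array([ 0.41052319, -0.31955929, -0.2418999 ]), np.float64(0.9586728790264541))
(array([ 0.409, -0.32 , -0.235]), np.float64(0.0))
```

View pics/w1o.png

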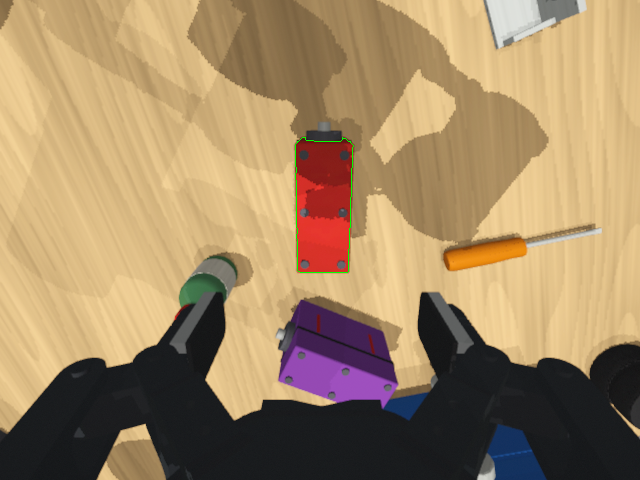

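The wrist view shows the red case with its top centred at about (325,205) and aligned with the fingers. The purple look-alike is at (340,350) and the oil bottle at (210,280). I'll check the finger clearance to the bottle, then grasp.

```bash
python3 - <<'E'
from h import *
C=np.array([.4103,-.3207,0]); yaw=-.238
s=snap("wrist")
F=R.from_euler('z',yaw)
for c in ("wrist","scene","top"):
    if c!="wrist": s=snap(c)
    for r in nets.pinpoint(c,"oil")[:1]: print(c,r["conf"],r["at"],F.inv().apply(ray(s,r["at"],0)-C))
    for r in nets.regions_of(c,"oil")[:1]: print(r["conf"],r["extent"])
E
```

```text
wrist 0.76 [218.7, 268.4] [-0.12928359 -0.09941517  0.        ]
0.93 [180.6, 254.8, 236.8, 309.7]
scene 0.57 [170.9, 185.8] [-0.14065667 -0.11159236  0.        ]
0.56 [161.6, 180.6, 182.0, 198.2]
top 0.64 [436.1, 326.6] [-0.13576229 -0.1010961   0.        ]
0.58 [437.9, 316.2, 452.5, 331.7]
```

```bash
python3 - <<'E'
from h import *
C=np.array([.4103,-.3207,0]); yaw=-.238
manip.move_pose([*C[:2],.15],down(yaw))
print(manip.move_linear([*C[:2],.055],speed=.15,max_force=15))
print(manip.current_position())
manip.grab(60); print("w",manip.current_gripper_width(),manip.current_grip_force(),manip.current_clock())
manip.move_linear([*C[:2],.17],speed=.25)
v=place(.147,0,[.441,.029,.34],[0,-.15,0])
manip.move_pose(v,down(.147)); manip.wait(.15)
print("w",manip.current_gripper_width(),manip.current_contact_force(),manip.current_clock())
s=snap("wrist"); cv2.imwrite("pics/w2.png",s["img"][:,:,::-1])
uv=proj(s,[.441,.029,.01])[0]
rs=nets.regions_of("wrist","cradle"); print(uv,[(r["conf"],r["extent"]) for r in rs])
b=blob(grey(s),uv,130); print(b.sum())
print(fit([(s,b)],M["cradle"],[.441,.029,.147]))
for r in rs[:1]: print(fit([(s,r["pixels"]*1.)],M["cradle"],[.441,.029,.147]))
im=s["img"][:,:,::-1].copy(); cs,_=cv2.findContours(b.astype(np.uint8),0,1); cv2.drawContours(im,cs,-1,(0,255,0),1); cv2.imwrite("pics/w2o.png",im)
E
```

```text
False
[ 0.41095611 -0.32131564  0.05618855]
w 0.04950935235010045 61.370909214019775 5.4083
w 0.04932169393574698 [-0.05773287  0.82199165 -7.40265596] 7.2083
[322.37219418  58.40645248] [(0.7, [291.2, 0.1, 353.0, 127.3])]
8152.0
(array([0.4414606 , 0.02531168, 0.13552686]), np.float64(0.7852027890330001))
(array([0.44130775, 0.02877054, 0.13807732]), np.float64(0.9623092868668538))
```

View pics/w2o.png

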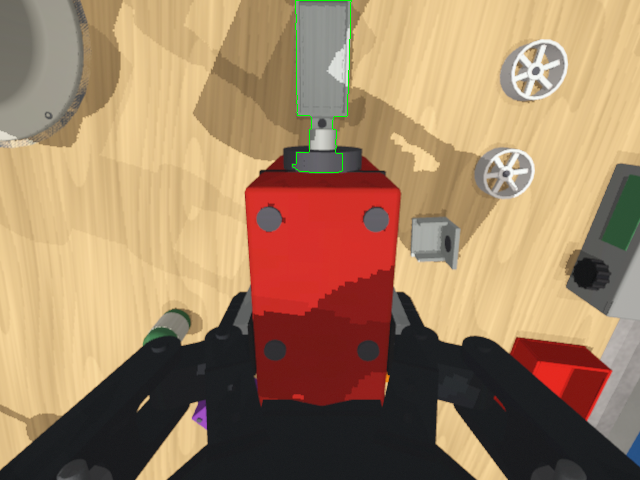

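The cradle is at about (323,60) in the wrist view and lines up with the held case (columns 323 and 323). Lowering the case now.

```bash
python3 - <<'E'
from h import *
C=[.4413,.0290]; q=down(.142)
manip.move_pose([*C,.13],q); manip.wait(.1)
print(manip.current_position(),manip.current_contact_force())
r=manip.move_linear([*C,.060],speed=.08,max_force=12)
print(r,manip.current_position(),manip.current_contact_force(),manip.current_moment(),manip.current_clock())
E
```

```text
[0.44270293 0.02824456 0.13098824] [-0.06574559 -0.71361986 -6.42297901]
True [0.44072812 0.0289277  0.06148626] [ 0.26576825 -1.15807828  1.27755709] [-0.0669655   0.12543648 -0.08394543] 9.2333
```

```bash
python3 - <<'E'
from h import *
manip.open_jaws(); manip.move_linear([.4413,.029,.2],speed=.3)
manip.move_pose([.458,.2755,.30],down(.196)); manip.wait(.1); print(manip.current_clock())
vs=[]
for c,uv in(("top",(289,262)),("scene",(344,215))):
    s=snap(c)
    if c=="scene": cv2.imwrite("pics/s3.png",cv2.resize(s["img"][100:340,250:570,::-1],None,fx=2.4,fy=2.4))
    rs=[r for r in nets.regions_of(c,"case") if abs(np.mean(r["extent"][::2])-uv[0])<35]
    if rs: vs.append((s,rs[0]["pixels"]*1.)); print(c,rs[0]["conf"],rs[0]["extent"])
    b=blob(red(s),uv,60); print(c,"red",b.sum(),fit([(s,b)],M["case"],[.441,.029,.142],.006))
if vs:
  for z in(.006,.015): print(z,fit(vs,M["case"]+M["bosses"],[.441,.029,.142],z))
s=snap("wrist"); cv2.imwrite("pics/w4.png",s["img"][:,:,::-1])
E
```

```text
11.4417
top 0.68 [258.5, 254.1, 313.5, 279.1]
top red 842.0 (array([0.44076078, 0.02876401, 0.13440442]), np.float64(0.9051478808822035))
scene 0.59 [315.0, 192.0, 378.0, 238.0]
scene red 1732.0 (array([0.43972549, 0.03057237, 0.14669751]), np.float64(0.8394279892957063))
0.006 (array([0.43988705, 0.03052139, 0.14479259]), np.float64(0.9209211619988655))
0.015 (array([0.44079854, 0.02940983, 0.14241949]), np.float64(0.9065553536447428))
```

View pics/s3.png

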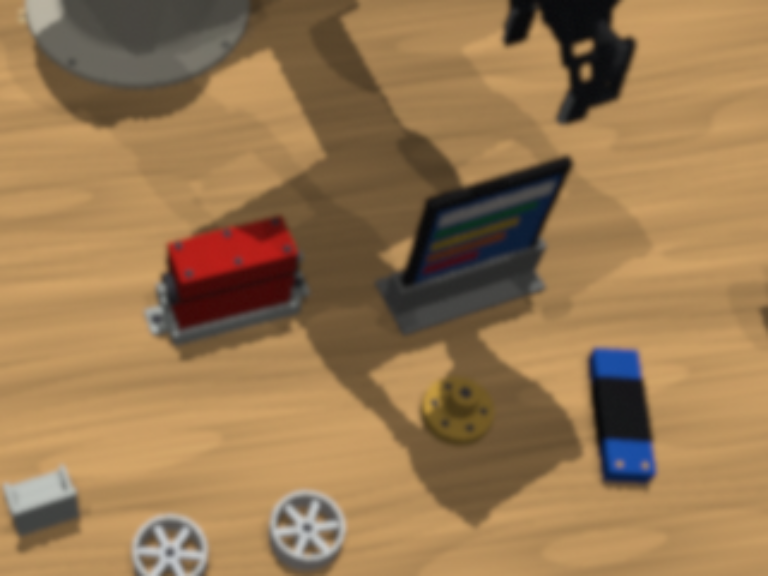

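View pics/w4.png

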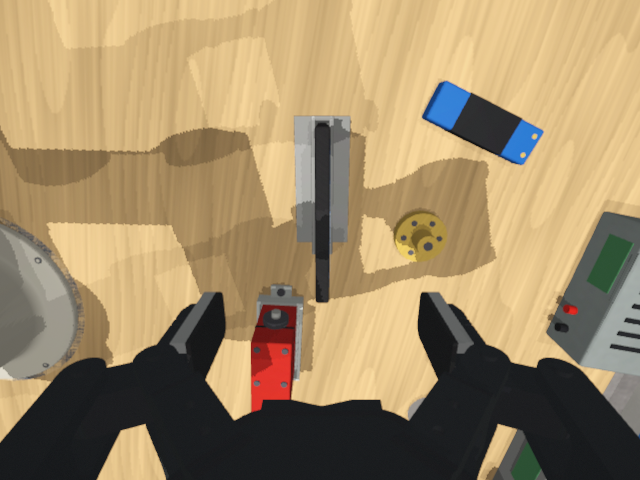

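The scene crop shows the case seated squarely in the cradle at about (230,280). In the wrist view the tablet's top edge runs from (322,124) to (322,300), in line with the tool. I'll check its centre, then grasp and lift.

```bash
cat > b.py <<'E'
from h import *
s=snap("wrist"); v0=[.458,.2755,.196]
print(proj(s,[place(.196,0,v0[:2]+[0],[0,y,.181]) for y in(-.075,.075)]).round(1))
a=nets.regions_of("wrist","tablet"); print([(r["conf"],r["extent"]) for r in a])
v=fit([(s,a[0]["pixels"]*1.)],[box(-6,6,-75,75,50,181)],v0); print(v)
yw=v[0][2] if v[1]>.85 else .196
E
python3 b.py
```

```text
[[321.5 302.4]
 [321.5 123.7]]
[(0.56, [316.9, 123.6, 329.3, 303.5]), (0.16, [405.3, 395.6, 423.8, 419.4])]
(array([0.45893422, 0.27480865, 0.19629427]), np.float64(0.939642374264933))
```

```bash
python3 - <<'E'
from h import *
C=[.4588,.2750]; q=down(.196)
manip.move_linear([*C,.146],rot=q,speed=.2,max_force=15)
manip.wait(.1); p=manip.current_position(); print(p,manip.current_contact_force(),"local",R.from_euler('z',-.196).apply(p-np.array([*C,0.006])))
manip.grab(60); print("w",manip.current_gripper_width(),manip.current_position(),manip.current_contact_force())
manip.move_linear([*C,.26],speed=.2)
print("w",manip.current_gripper_width(),manip.current_contact_force(),manip.current_clock())
t=np.radians(20); yaw=.143; cc=[.4405,.0295,0]
b=place(yaw,0,cc,[.100,0,.125]); manip.move_pose(place(yaw,t,b,[0,0,.140]),down(yaw,t)); manip.wait(.1)
print(manip.current_position(),place(yaw,t,b,[0,0,.140]),manip.current_clock(),manip.current_contact_force(),manip.current_gripper_width())
for c in("wrist","scene"):
    s=snap(c); cv2.imwrite(f"pics/{c}5.png",s["img"][:,:,::-1])
w=cv2.imread("pics/wrist5.png"); s=cv2.imread("pics/scene5.png")[100:340,250:570]; w=cv2.resize(w,(400,300)); s=cv2.resize(s,(400,300)); cv2.imwrite("pics/c5.png",np.hstack([w,s]))
E
```

```text
[0.45945155 0.27531441 0.14715643] [ 0.19913566  0.63220499 -0.7748039 ] local [0.00070031 0.0001815  0.14115643]
w 0.011297432603781549 [0.45892339 0.27504267 0.14614208] [-0.03243558 -0.50029337  4.49410184]
w 0.01122965787067642 [-0.68848758  0.26222848 -4.29240631] 14.1917
[0.49237957 0.0378607  0.25630219] [0.49208522 0.03692738 0.25655697] 15.2417 [ 0.29043286  0.06598067 -3.48881641] 0.01146485065010228
```

View pics/c5.png

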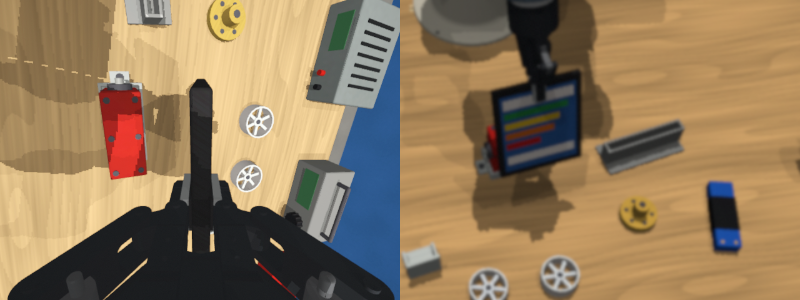

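The wrist half shows the tablet held straight. The case at left is parallel to it, since its edges converge on the expected vanishing point. I'll refine the case pose from this view, then place the tablet.

```bash
python3 - <<'E'
from h import *
s=snap("wrist"); rs=nets.regions_of("wrist","case"); print([(r["conf"],r["extent"]) for r in rs])
for m in ("case",): 
    print(fit([(s,rs[0]["pixels"]*1.)],M["case"]+M["bosses"],[.4405,.0295,.143],.006))
uv=proj(s,[.4405,.0295,.1])[0]; b=blob(red(s),uv,110); print(uv,b.sum(),fit([(s,b)],M["case"],[.4405,.0295,.143],.006))
rs=nets.regions_of("wrist","cradle"); print([(r["conf"],r["extent"]) for r in rs])
E
```

```text
[(0.62, [158.7, 123.8, 233.5, 285.6])]
(array([0.44064044, 0.03041023, 0.13979739]), np.float64(0.9634875037982072))
[199.57323885 218.82879214] 8654.0 (array([0.44116686, 0.02781597, 0.13495862]), np.float64(0.9309062215836568))
[(0.73, [153.5, 112.5, 234.4, 249.2])]
```

```bash
python3 - <<'E'
from h import *
t=np.radians(20); yaw=.141; cc=[.4406,.0298,0]; L=.1401
xb=.025+.101*np.tan(t)         # back bottom edge on contact, local x
def tcp(gap,zb): # zb = height of back bottom edge
    o=place(yaw,0,cc,[xb+gap+.006*np.cos(t),0,zb+.006*np.sin(t)]); return place(yaw,t,o,[0,0,L])
q=down(yaw,t); inv=R.from_euler('z',-yaw)
def show(n):
    p=manip.current_position(); d=inv.apply(p-tcp(0,0)); print(n,"gap,y,zb",np.round(d,4),np.round(inv.apply(manip.current_contact_force()),2),round(manip.current_clock(),2))
manip.move_linear(tcp(.012,.02),rot=q,speed=.18,max_force=15); show("pre")
manip.move_linear(tcp(.008,.002),speed=.06,max_force=6); manip.wait(.1); show("low")
r=manip.move_linear(tcp(-.006,.002),speed=.03,max_force=3); show(f"push {r}")
s=snap("wrist"); cv2.imwrite("pics/w6.png",s["img"][:,:,::-1])
E
```

```text
pre gap,y,zb [ 0.0126 -0.0001  0.0206] [ 0.45  1.16 -3.61] 16.23
low gap,y,zb [ 0.0085 -0.0001  0.0025] [-0.65  0.4  -3.44] 16.78
push True gap,y,zb [-0.0029  0.0001  0.0019] [ 2.14 -0.8  -4.46] 17.18
```

```bash
python3 - <<'E'
from h import *
t=np.radians(20); yaw=.141
F=R.from_euler('z',yaw); zp=F.apply([-np.sin(t),0,np.cos(t)])
p=np.array(manip.current_position())
r=manip.move_linear(p-zp*.006,speed=.03,max_force=5)
p2=np.array(manip.current_position()); print(r,F.inv().apply(p2-p),F.inv().apply(manip.current_contact_force()),p2)
manip.open_jaws(); manip.wait(.2); print(manip.current_gripper_width(),manip.current_contact_force())
# retreat along slab, then up
manip.move_linear(p2+zp*.07,speed=.2); manip.wait(.1); print(manip.current_clock())
s=snap("scene"); w=snap("wrist")
a=cv2.resize(w["img"][:,:,::-1],(400,300)); b=cv2.resize(s["img"][140:290,270:470,::-1],(400,300),interpolation=cv2.INTER_CUBIC); cv2.imwrite("pics/c7.png",np.hstack([a,b]))
E
```

```text
True [ 1.87946837e-03 -9.31127723e-05 -2.85355026e-03] [-0.78895389 -0.09822537  4.37061506] [0.45923519 0.03238875 0.13272348]
0.08511917291256386 [ 0.12989902  0.11138272 -0.40315769]
18.9417
```

View pics/c7.png

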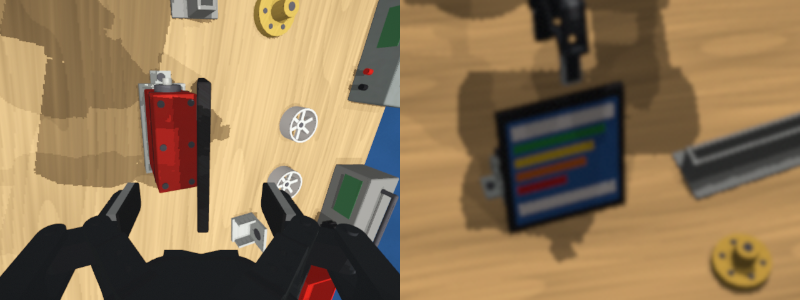

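The right half of the picture shows the tablet leaning on the case, screen facing the far side. Its bottom edge runs from about (510,230) to (622,205). The left half shows it parallel to the case. Next is the flywheel.

```bash
python3 - <<'E'
from h import *
yaw=.141; q=down(yaw+np.pi/2,0,True); p=np.array(manip.current_position())
manip.move_linear(p+[-.02,0,.09],speed=.25)
P=[.603,.2295]
qq=[kinematics.inverse_kinematics(np.array([*P,.2]),q)]; print(np.round(qq,2))
manip.move_pose([*P,.22],q); manip.wait(.15); print(manip.current_clock(),manip.current_position())
w=snap("wrist"); cv2.imwrite("pics/w8.png",w["img"][:,:,::-1])
r=nets.regions_of("wrist","flywheel"); print([(x["conf"],x["extent"]) for x in r])
if r: print(fit([(w,r[0]["pixels"]*1.)],M["flywheel"],[*P,0]))
# tablet tilt fit, scene+top
vs=[]
for c,uv in(("scene",(360,210)),("top",(285,255))):
    s=snap(c); r=[x for x in nets.regions_of(c,"tablet") if abs(np.mean(x["extent"][::2])-uv[0])<45 and abs(np.mean(x["extent"][1::2])-uv[1])<40]
    print(c,[(x["conf"],x["extent"]) for x in r])
    if r: vs.append((s,r[0]["pixels"]*1.))
if vs:
    def pt(v):
        T=np.eye(4); yw,t=v[2]/8,v[3]/8; F=R.from_euler('z',yw)*R.from_euler('y',-t); T[:3,:3]=F.as_matrix(); T[:3,3]=[v[0],v[1],.006*np.sin(t)]; return T
    f=lambda v:sum(1-np.minimum(a,m).sum()/np.maximum(a,m).sum() for s,m in vs for a in[render(s,M["tablet"],pt(v))])/len(vs)
    o=place(yaw,0,[.4406,.0298,0],[.066,0,0]); x=np.array([o[0],o[1],yaw*8,np.radians(20)*8])
    for st in(.02,.006):
        m=minimize(f,x,method="Nelder-Mead",options=dict(initial_simplex=np.r_[[x],x+np.eye(4)*st*np.array([1,1,5,5])],xatol=1e-4,fatol=1e-5)); x=m.x
    print("start",o,"fit",x[:2],x[2]/8,np.degrees(x[3]/8),1-m.fun, "local",R.from_euler('z',-yaw).apply([x[0]-.4406,x[1]-.0298,0]))
E
```

```text
[[ 0.27  0.55  1.33 -0.    1.26  1.7 ]]
21.575 [0.60296683 0.22914342 0.22022851]
[(0.74, [289.9, 160.0, 360.7, 227.6])]
(array([0.60453164, 0.22721563, 0.00296597]), np.float64(0.9647335806143528))
scene [(0.75, [316.9, 180.5, 382.9, 258.0])]
top [(0.79, [254.6, 239.9, 312.6, 265.2])]
start [0.50594501 0.0390752  0.        ] fit [0.5044592  0.03949353] 0.14189843112317746 18.728598843691767 0.9653589928869416 local [0.06458772 0.00062299 0.        ]
```

```bash
python3 - <<'E'
from h import *
yaw=.141; q=down(yaw+np.pi/2,0,True); F=R.from_euler('z',yaw)
P=[.6040,.2280]; o=np.array([.4406,.0303,0])
r=manip.move_linear([*P,.019],speed=.18,max_force=12); print(r,manip.current_position())
manip.grab(60); z0=manip.current_position()[2]; print("w",manip.current_gripper_width(),manip.current_position(),manip.current_contact_force())
manip.move_linear([*P,.12],speed=.25); manip.wait(.1)
print("w",manip.current_gripper_width(),manip.current_contact_force(),manip.current_clock())
manip.move_pose(place(yaw,0,o,[.135,0,.10]),q)
manip.move_linear(place(yaw,0,o,[.118,0,z0+.003]),speed=.12,max_force=10); manip.wait(.15)
p=manip.current_position(); print(F.inv().apply(p-o),z0,F.inv().apply(manip.current_contact_force()),manip.current_clock())
E
```

```text
False [0.60461902 0.22819336 0.0199898 ]
w 0.026190042847910277 [0.60415264 0.22798579 0.01947761] [-1.56430658 -1.51984147  6.74637903]
w 0.026274712412832826 [-0.6779409  -0.27563503 -5.39384498] 24.3667
[ 1.18702585e-01 -3.05867725e-05  2.32255516e-02] 0.019477614164334443 [-0.20456894  0.13054083 -5.87130572] 26.0833
```

```bash
python3 - <<'E'
from h import *
yaw=.141; F=R.from_euler('z',yaw); o=np.array([.4406,.0303,0]); z0=.0195
def sh(n): print(n,F.inv().apply(manip.current_position()-o).round(4),F.inv().apply(manip.current_contact_force()).round(2),round(manip.current_clock(),2))
manip.move_linear(place(yaw,0,o,[.114,0,z0+.0005]),speed=.05,max_force=6); manip.wait(.2); sh("low")
r=manip.move_linear(place(yaw,0,o,[.098,0,z0+.0005]),speed=.02,max_force=2); sh(f"push {r}")
w=snap("scene"); t=snap("top")
cv2.imwrite("pics/c9.png",np.hstack([cv2.resize(w["img"][150:300,280:480,::-1],(400,300),interpolation=cv2.INTER_CUBIC),cv2.resize(t["img"][190:290,220:353,::-1],(400,300),interpolation=cv2.INTER_CUBIC)]))
E
```

```text
low [ 0.1141 -0.      0.0201] [-0.09  0.83 -6.26] 26.53
push True [0.1053 0.     0.0197] [ 0.96  0.01 -3.96] 27.04
```

View pics/c9.png

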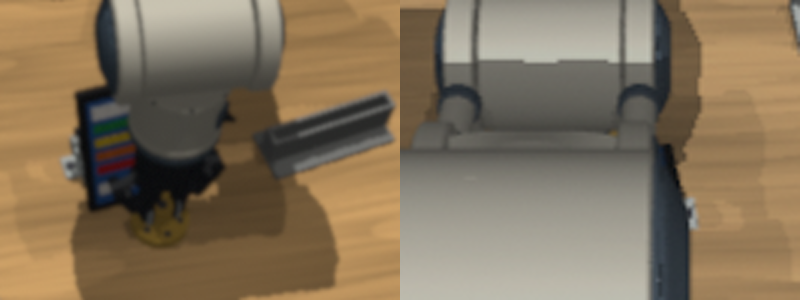

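```bash
python3 - <<'E'
from h import *
yaw=.141; F=R.from_euler('z',yaw); o=np.array([.4406,.0303,0]); z0=.0195
def sh(n): print(n,F.inv().apply(manip.current_position()-o).round(4),F.inv().apply(manip.current_contact_force()).round(2),round(manip.current_clock(),2))
manip.wait(.2); sh("settled")
r=manip.move_linear(place(yaw,0,o,[.1025,0,z0+.0005]),speed=.01,max_force=2.5); manip.wait(.1); sh(f"push {r}")
p=np.array(manip.current_position()); r=manip.move_linear(p-[0,0,.004],speed=.02,max_force=5); sh(f"down {r}")
E
```

```text
settled [1.054e-01 1.000e-04 1.950e-02] [-0.19 -1.3   3.63] 27.34
push True [ 0.1051 -0.      0.0194] [0.45 0.31 6.02] 27.65
down True [ 0.1055 -0.      0.0186] [-0.91  0.51  8.3 ] 27.86
```

```bash
python3 - <<'E'
from h import *
yaw=.141; F=R.from_euler('z',yaw); o=np.array([.4406,.0303,0])
def fx(n=6):
    a=[]
    for _ in range(n): manip.wait(.03); a.append(F.inv().apply(manip.current_contact_force()))
    return np.mean(a,0)
manip.move_linear(place(yaw,0,o,[.1075,0,.0215]),speed=.05); manip.wait(.2)
b=fx(); print("base",b.round(2),F.inv().apply(manip.current_position()-o).round(4))
for x in np.arange(.1065,.0995,-.001):
    manip.move_linear(place(yaw,0,o,[x,0,.0212]),speed=.02); manip.wait(.1); f=fx(); print(F.inv().apply(manip.current_position()-o).round(4),(f-b).round(2))
    if f[0]-b[0]>1.2: break
print(manip.current_clock())
E
```

```text
base [-0.24  0.42 -5.08] [0.1074 0.     0.0214]
[0.1065 0.     0.0212] [ 0.37 -0.01 -0.09]
[ 0.1056 -0.      0.0212] [ 2.1  -0.51  0.24]
29.6083
```

```bash
python3 - <<'E'
from h import *
yaw=.141; F=R.from_euler('z',yaw); o=np.array([.4406,.0303,0])
p=np.array(manip.current_position()); r=manip.move_linear(p-[0,0,.005],speed=.02,max_force=5)
print(r,F.inv().apply(manip.current_position()-o).round(4),F.inv().apply(manip.current_contact_force()).round(2))
manip.open_jaws(); manip.wait(.2)
p=np.array(manip.current_position())
manip.move_linear([p[0],p[1],.10],speed=.15)
manip.move_linear([p[0]+.03,p[1],.28],speed=.25)
manip.move_pose([.45,-.40,.32],down(0,0,True)); manip.wait(.3); print(manip.current_clock())
s=snap("scene")
r=nets.regions_of("scene","flywheel"); print([(x["conf"],x["extent"]) for x in r])
if r: v=fit([(s,r[0]["pixels"]*1.)],M["flywheel"],[*place(yaw,0,o,[.106,0,0])[:2],0]); print(v,F.inv().apply(np.array([*v[0][:2],0])-o))
t=snap("top")
cv2.imwrite("pics/c10.png",np.hstack([cv2.resize(s["img"][150:300,280:480,::-1],(400,300),interpolation=cv2.INTER_CUBIC),cv2.resize(t["img"][190:290,220:353,::-1],(400,300),interpolation=cv2.INTER_CUBIC)]))
vs=[]
for c,sn,uv in(("scene",s,(360,210)),("top",t,(285,255))):
    if c=="scene": pass
    r=[x for x in nets.regions_of(c,"tablet") if abs(np.mean(x["extent"][::2])-uv[0])<45]; print(c,[(x["conf"],x["extent"]) for x in r])
r=nets.regions_of("top","flywheel"); print([(x["conf"],x["extent"]) for x in r])
if r: v=fit([(t,r[0]["pixels"]*1.)],M["flywheel"],[*place(yaw,0,o,[.106,0,0])[:2],0]); print(v,F.inv().apply(np.array([*v[0][:2],0])-o))
E
```

```text
True [ 0.1057 -0.      0.0186] [-2.09 -0.02 11.32]
34.2333
[(0.97, [346.7, 247.3, 376.3, 272.4])]
(array([0.5431229 , 0.04673802, 0.00449514]), np.float64(0.9615745233826263)) [0.10381555 0.00186701 0.        ]
scene [(0.98, [314.9, 179.4, 384.2, 254.7])]
top [(0.65, [260.0, 259.7, 319.9, 278.5]), (0.55, [255.0, 237.7, 310.3, 266.6])]
[(0.84, [270.3, 217.0, 297.7, 239.6]), (0.67, [443.9, 170.0, 454.1, 228.5]), (0.37, [165.5, 242.3, 233.8, 279.7])]
(array([0.54421671, 0.04607245, 0.00419637]), np.float64(0.9394450916525998)) [0.10480497 0.00105432 0.        ]
```

View pics/c10.png

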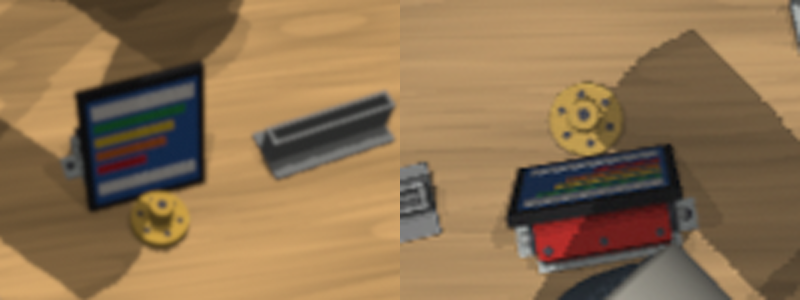

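The final picture shows the case in the cradle, the tablet leaning back on it with the screen facing the far side, and the flywheel touching the middle of its bottom edge. In the left crop the disc is at (160,220). The flywheel fit agrees to within 2 mm and the arm is clear, so I'm handing in.

```bash
python3 -c "
from plant import manip
print(manip.sign_off(), manip.current_clock())"
```

```text
the job is handed in; nothing more can be done
the job is handed in; nothing more can be done
```

The job was handed in at about 34 s of the 59 s allowed: the case is down in the cradle, the tablet leans on its far side at about 19–20° with the screen facing away, and the flywheel sits hub up against the middle of the tablet's bottom edge; I have no verdict from the judging.

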